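# File two sketchbooks upright in a desk sorter and close its bookend

### The job

Stand the two landscape sketchbooks from the blotter upright on their long edges in the wooden desk sorter: the thin one in the narrow slot at the sorter's end, the thick one in the bay next to the sliding bookend, neither sticking out over the front or back of the sorter's base; lower them in, do not drop them. Only when both stand there, slide the bookend by its grip all the way to its end stop, so that it closes up on the thick book. Leave the pen pot, the potted plant and the hole punch standing where they are.

Things in the scene. Friction and masses are not known exactly. Their poses are not given: they have to be found in the camera images.
- sorter: Pale plywood desk sorter, fixed. Base 170 (x) x 216 (y) x 10 mm high. Origin: centre of its underside. Slots run along x. From +y to -y: divider, narrow slot (25 mm), divider, 30 mm bay full of white cards (50 mm high), divider, wide bay, bookend. Dividers 8 mm thick, 160 long, centred at y = 104, 71, 33 mm, tops 65 mm above the desk.
- narrow_slot (a point): Centre of the floor of the narrow slot (25 mm wide, between the two dividers at the sorter's +y end; floor 10 mm above the desk, dividers 55 mm above the floor). Axes as the sorter's.
- wide_bay (a point): Floor centre (10 mm above the desk) of the 37 mm wide space left for the thick book once the bookend is at its end stop. The fixed divider's face lies 18.5 mm to +y of it; on the -y side the bookend's face lies 18.5 mm away plus the travel still to go. Axes as the sorter's.
- bookend (a joint): Position of the sliding bookend in m: 0 is fully open, 0.060 is at its end stop (bay closed to 37 mm); it grows as the bookend slides along the sorter's +y towards the dividers. It stays where it is left and takes about 2 to 4 N to slide.
- bookend_grip (a point): Centre of the top face of the bookend's grip, 92 mm above the desk: a dark steel upright tab 24 mm wide (sorter's x) x 14 mm (sorter's y), to be taken from above. It rises from the bookend's foot, 30 mm to -y of the bookend's face that meets the book; the bookend's steel plate is 150 mm long, 8 mm thick, its top 65 mm above the desk.
- blotter: Thin grey desk blotter, fixed, 280 (its x) x 170 (its y) x 3 mm thick, on which the books and the pen pot stand. Origin: centre of its underside.
- thick_book: Thick landscape hardback sketchbook, brown card cover, 140 mm long (its x) x 32 mm thick (its y) x 100 mm high (its z), about 0.3 kg, standing on its long edge. Origin: centre of its underside. Either end may face forward in the sorter.
- thin_book: Thin landscape hardback sketchbook, the same brown card cover, 140 mm long (its x) x 20 mm thick (its y) x 100 mm high (its z), about 0.2 kg, standing on its long edge. Origin: centre of its underside. Either end may face forward in the sorter.
- pen_pot: Bystander: round dark steel pen pot, 60 mm across, 90 mm high, its pens reaching 155 mm high and up to 10 mm outside its wall at the top; it stands between the two books. Origin: centre of its underside.
- plant: Bystander: small terracotta pot, 76 mm across at the rim, with a stiff green aloe, 170 mm high in all. Origin: centre of its underside. It stands in the middle of the desk.
- hole_punch: Bystander: black and steel hole punch, 110 (its x) x 50 (its y) mm, about 60 mm high. Origin: centre of its underside.
Things that resemble listed ones, but are neither listed nor needed, are in the scene too. What is shaped like the thick_book but orange, purple or red is not meant.

How it is judged:
By the outcome, as a careful person would: the job done as asked, in the order asked, and still so for the second after the job is handed in, with the robot touching nothing.
It also fails if it takes over 72 s, if anything falls off the work surface, if the arm or the gripper's body presses on something with over 40 N, if the wrist force passes 120 N, or if a joint passes its speed limit or range.

### The arm

A 7-joint arm with a two-finger parallel gripper is mounted at the origin on the work surface. World frame = base frame: x ahead of the robot, y to its left, z up, the work surface at z = 0. Lengths are in mm, angles in rad, forces in N, time in s.
With the tool pointing down it reaches from about 400 to 850 mm from the base axis. Payload 4.4 kg.
Tool frame: the origin (TCP) lies midway between the tips of the shut fingers; the grasp point (between the pads) lies 19 mm behind it; z points along the fingers, y is the line along which they close (so a half turn about z gives the same grasp; the last joint's range is limited). The gripper opens to 94 mm and grips with 3 to 60 N. Pads are 16 mm wide; open, the fingers measure 119 mm over their backs; the gripper's body (75 mm by 177 mm) begins 78 mm behind the grasp point.
Start: joints at [1.08, 0.628, 0.038, 1.517, -0.027, 0.996, -0.02], TCP at [267.919, -592.231, 205.478] pointing down, gripper open.
Joint ranges: [-3.06, 3.06], [-0.37, 2.12], [-1.25, 1.32], [0.18, 2.47], [-1.1, 4.24], [0.23, 1.98], [-2.94, 2.94]. Speed limits (rad/s): [2.57, 2.57, 3.14, 3.14, 3.14, 3.14, 3.14].

### API

Orientations are given as [roll, pitch, yaw] about the fixed x, y, z axes, in that order (R = Rz(yaw) Ry(pitch) Rx(roll)).
In Python, from rig import env gives the robot as it stands. The module is installed in compiled form; this text tells all that it offers.
- The arm moves only by the shell command python3 -m creep 'ROWS' [FORCE]. ROWS is JSON, a list of rows, each a list of 7 numbers: the shift along the tool's x, y, z in units of 30 mm (1.0 is 30 mm), then the turn, a rotation vector about the tool's x, y, z in units of 6 degrees (1.0 is 6 degrees), then the gripper's target within -1 to 1 (fully open at 1, half-way at 0, shut at -1). In form: [[tx, ty, tz, ax, ay, az, fingers], ...]. A call has 1 to 12 rows; each row shifts and turns the commanded pose from where the row before left it, along the tool's axes as they then stand; what a row does not reach is not made up. A row lasts 1/10 s, in which the tool goes at most 50 mm and 8.59 degrees, less where a joint would pass 70% of its speed; a pose out of reach is approached as far as the arm can. A call is refused whole if a number of a shift passes 1 or a number of a turn 1, either way. A call with a gripper value outside its range is refused whole. The fingers move at their own pace and stop on an object; FORCE is the grip in N (left out, the last holds). Time passes only in rows, so rows that do not move let the fingers close. It gives the time, the measured TCP pose, the force, the opening and the grip force at its end, in the units of the state.
- env.get_state(): the state, without advancing time (a new reading comes with each control period).
- env.get_image(name): name is "side" or "top"; returns the picture (480x640x3 uint8, blue, green, red); there is no depth.
- env.calibration(name): a dict with "vertical_fov" (degrees; the focal length in pixels is half the picture's height over the tangent of half this angle, whatever the lens; pixels are square), "cx", "cy" (the principal point, pixels), "world_to_cam" (4x4, takes a point from world to camera coordinates). Camera axes: x right, y up, looking along -z (the intrinsics and any distortion apply to the point x, -y, -z); pixel columns grow to the right and rows downward; lengths in mm; the calibration is good to about 2 mm. A picture is of the moment at which its call begins. calibration takes no time and is no camera call.
- env.job_done(): hands the job in; it is judged then, once.
The state is a dict: "time": time; "qpos": joint angles; "qvel": joint speeds; "joint_efforts": joint torques, N m; "tool_pos": TCP position; "tool_rot": TCP orientation; "force": force on the tool from outside, world axes, zero at the start; "wrist_torque": the same for the moment, N m; "gripper_width": finger opening in mm; "finger_force": force on a finger pad.
Only numpy, scipy, OpenCV 4.12 (cv2) and the standard library are available. Lean on these libraries where they do the work, as an engineer would, in place of code of your own. Each camera call takes 0.05 s, during which the arm holds its last target. There are 200 camera calls.

## Working session

There is one attempt and no reset: what is moved stays moved. The work goes in short steps, Python scripts to look and compute and a shell command to move; the robot and the scene stay as the last step left them, time stands still between calls to the robot, and variables do not carry over. Pictures are saved under pics/ and viewed, at most 10 in all, crops included, and the job is handed in when it is done.

```bash
mkdir -p pics; python3 - <<'E'
from rig import env
import cv2
for n in("side","top"):
    cv2.imwrite(f"pics/{n}0.png",env.get_image(n)); c=env.calibration(n); print(n,{k:(v if not hasattr(v,'tolist') else v.tolist()) for k,v in c.items()})
s=env.get_state();print(s)
E
```

```text
side {'vertical_fov': 53.41561055115991, 'cx': 319.2203656999432, 'cy': 242.74533507887722, 'world_to_cam': [[-0.713883133102854, -0.7001368297014223, -0.013389995029673196, 433.89018125165495], [0.41124911374719675, -0.43464669926758187, 0.801221825250624, -351.61559350994213], [-0.5667848257614156, 0.5664721233312704, 0.598217598182437, -599.2350269616867], [0.0, 0.0, 0.0, 1.0]]}
top {'vertical_fov': 54.411903615531344, 'cx': 333.11060340877094, 'cy': 242.82707355152027, 'world_to_cam': [[-0.0018295658923870662, -0.9999766312478147, -0.006587081821067567, -15.306667574147632], [0.983854508153863, -0.0029788238344827717, 0.1789453363289559, -638.694922593737], [-0.1789607763560648, -0.006153337861286518, 0.9838369666561625, -947.7597216026869], [0.0, 0.0, 0.0, 1.0]]}
{'time': 0.1, 'qpos': array([ 1.08020949,  0.62924681,  0.03843511,  1.51824052, -0.02699396,
        0.99629525, -0.02000757]), 'qvel': array([ 1.79549834e-04, -1.46421512e-03,  4.05438961e-04, -3.57838646e-03,
        1.03512833e-03,  6.34046129e-05,  9.94979298e-04]), 'joint_efforts': array([ 2.80946639e-03, -5.50797343e+01,  1.14739783e+00, -1.87117517e+01,
       -5.21728210e-02,  1.92873232e-02,  4.61013542e-05]), 'tool_pos': array([ 267.67253087, -591.68399958,  204.65911223]), 'tool_rot': array([-3.13992041e+00,  1.51912335e-05,  4.24790990e-01]), 'force': array([ 1.56099135, -0.10923396,  0.53544605]), 'wrist_torque': array([0.02241026, 0.02016479, 0.01793839]), 'finger_force': 0.0, 'gripper_width': 94.41529244038085}
```

View pics/top0.png

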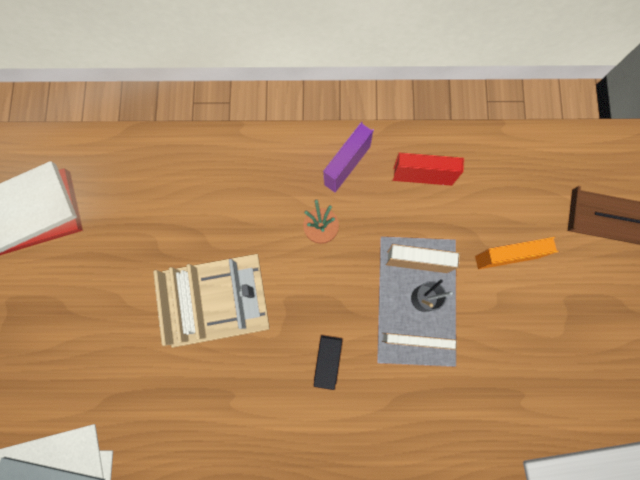

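View pics/side0.png

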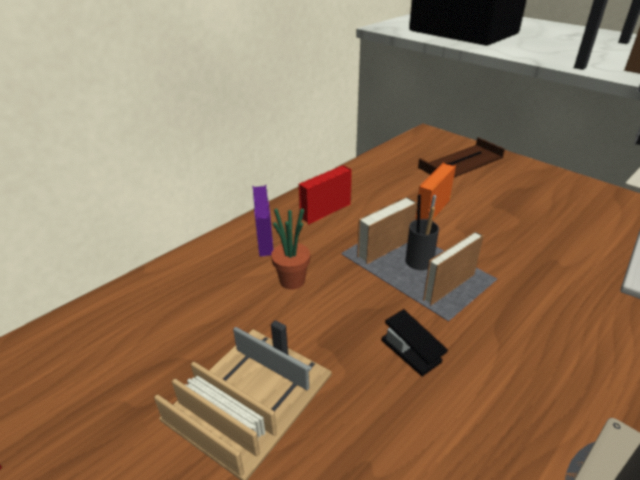

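Top view: the sorter is around (212,300) with its dividers to the left (+y). The blotter is around (418,300), with the thick book at (424,257), the thin book at (420,342) and the pot at (430,297). The plant is at (320,225) and the punch at (328,362).

```bash
cat >h.py <<'E'
from rig import env
import cv2,numpy as np
def cam(n):
    c=env.calibration(n);f=240/np.tan(np.radians(c["vertical_fov"]/2));return c,f,np.array(c["world_to_cam"])
def ray(n,u,v,z):
    c,f,T=cam(n);d=T[:3,:3].T@np.array([(u-c["cx"])/f,-(v-c["cy"])/f,-1]);o=-T[:3,:3].T@T[:3,3]
    return (o+d*(z-o[2])/d[2])[:2]
def proj(n,p):
    c,f,T=cam(n);q=T[:3,:3]@np.array(p,float)+T[:3,3];return np.array([c["cx"]+f*q[0]/-q[2],c["cy"]-f*q[1]/-q[2]])
def rect(n,mask,z,ref=None):
    cs,_=cv2.findContours(mask.astype(np.uint8),cv2.RETR_EXTERNAL,cv2.CHAIN_APPROX_NONE)
    c=max(cs,key=cv2.contourArea)[:,0]
    P=np.array([ray(n,u,v,z) for u,v in c],np.float32);return cv2.minAreaRect(P),c
E
python3 - <<'E'
from h import *
im=cv2.imread("pics/top0.png").astype(int)
mn=im.min(2);mx=im.max(2)
white=(mn>150)&(mx-mn<60)
def box(m,u0,v0,u1,v1):
    o=np.zeros_like(m);o[v0:v1,u0:u1]=m[v0:v1,u0:u1];return o
for k,b in (("thick",(375,236,465,275)),("thin",(375,325,465,360))):
    r,c=rect("top",box(white,*b),103);print(k,r,c.min(0),c.max(0))
I=cv2.resize(im.astype(np.uint8)[250:350,150:275],None,fx=4,fy=4,interpolation=cv2.INTER_CUBIC)
s=cv2.imread("pics/side0.png")[320:480,150:340];s=cv2.resize(s,None,fx=1.6*1.0,fy=1.6)
o=np.zeros((400,804,3),np.uint8);o[:,:500]=I;o[:256,500:804]=s;cv2.imwrite("pics/c1.png",o[:,:800])
E
```

```text
thick ((603.88916015625, -203.793701171875), (135.43438720703125, 29.39614486694336), 82.38522338867188) [391 245] [458 266]
thin ((429.77197265625, -190.017822265625), (135.03057861328125, 23.35308074951172), 84.54326629638672) [387 334] [455 350]
```

View pics/c1.png

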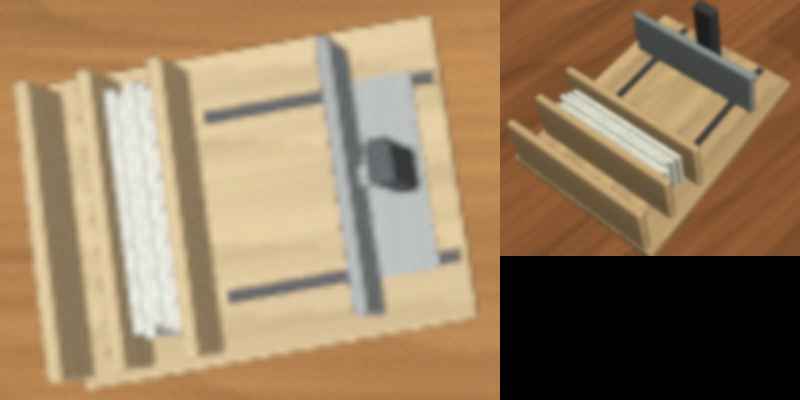

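The crop shows the divider tops, the base's right corners at (432,15) and (476,315), the plate top from (322,40) to (362,310), and the grip near (390,165), with the bookend open. I'll fit the sorter pose from these corners.

```bash
cat >>h.py <<'E'
def fit2(L,W):
    L=np.array(L,float);W=np.array(W,float);a=L-L.mean(0);b=W-W.mean(0)
    th=np.arctan2((a[:,0]*b[:,1]-a[:,1]*b[:,0]).sum(),(a*b).sum());R=np.array([[np.cos(th),-np.sin(th)],[np.sin(th),np.cos(th)]])
    t=W.mean(0)-R@L.mean(0);return th,t,R,(W-(L@R.T+t))
E
python3 - <<'E'
from h import *
d=[((85,-108,10),(432,15)),((-85,-108,10),(476,315)),((80,108,65),(16,85)),((-80,108,65),(50,382)),((80,37,65),(150,60)),((-80,37,65),(198,355))]
W=[ray("top",150+X/4,250+Y/4,p[2]) for p,(X,Y) in d]
th,t,R,e=fit2([p[:2] for p,_ in d],W);print("sorter",th,t,e.round(1).tolist())
inv=lambda w:(R.T@(w-t)).round(1)
print("plate top edge",[inv(ray("top",150+X/4,250+Y/4,65)) for X,Y in((318,40),(330,38),(358,312))])
print("grip top",[inv(ray("top",150+X/4,250+Y/4,92)) for X,Y in((372,140),(388,140),(378,182))])
print("narrow",t+R@[0,87.5],"wide end",t+R@[0,10.5],"grip open",t+R@[0,-8-30-60])
# side-view check overlay
s=cv2.imread("pics/side0.png");s2=cv2.imread("pics/top0.png")
for n,I in(("side",s),("top",s2)):
  for x,y,z in [(sx*80,yy,65) for sx in(1,-1) for yy in(108,100,75,67,37,29)]+[(sx*85,sy*108,0) for sx in(1,-1) for sy in(1,-1)]:
    w=t+R@[x,y];u,v=proj(n,[*w,z]);cv2.circle(I,(round(u),round(v)),1,(0,0,255),-1)
  # books: thick,thin
  for (cx,cy,a,th_) in((603.9,-203.8,82.385,32),(429.8,-190,84.54,20)):
    for i in(70,-70):
      for j in(th_/2,-th_/2):
        c_,s_=np.cos(np.radians(a)),np.sin(np.radians(a))
        for z in(3,103):
          u,v=proj(n,[cx+c_*i-s_*j,cy+s_*i+c_*j,z]);cv2.circle(I,(round(u),round(v)),1,(0,0,255),-1)
a=cv2.resize(s[190:480,150:500],(700,580));cv2.imwrite("pics/c2.png",a)
a=cv2.resize(s2[230:380,150:470],(800,375));cv2.imwrite("pics/c3.png",a)
E
```

```text
sorter 0.18617564430807362 [520.22234966 242.15809503] [[-0.9, 0.7], [0.2, 3.6], [-1.6, -0.3], [1.8, 1.4], [-1.6, -1.0], [2.2, -4.5]]
plate top edge [array([ 72.1, -53. ]), array([ 71.9, -59.4]), array([-72.6, -52.3])]
grip top [array([ 10.7, -77.9]), array([  9.2, -86. ]), array([-11. , -77.6])]
narrow [504.02592557 328.14603516] wide end [518.27877877 252.47664785] grip open [538.36234464 145.8516021 ]
```

View pics/c2.png

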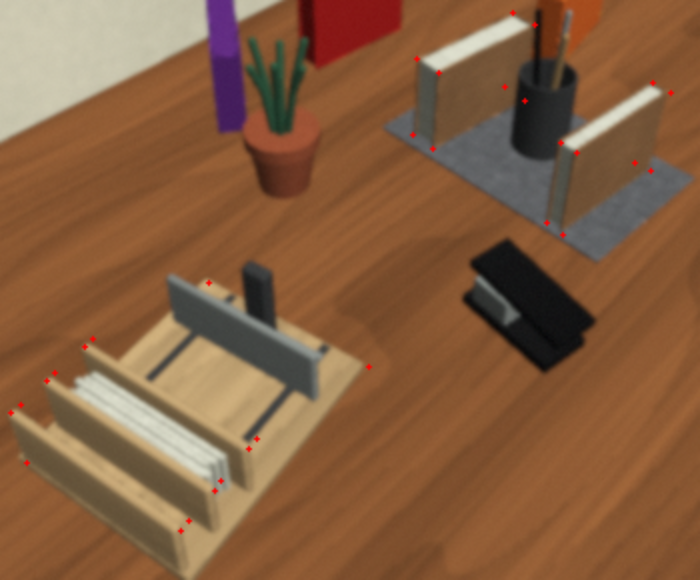

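View pics/c3.png

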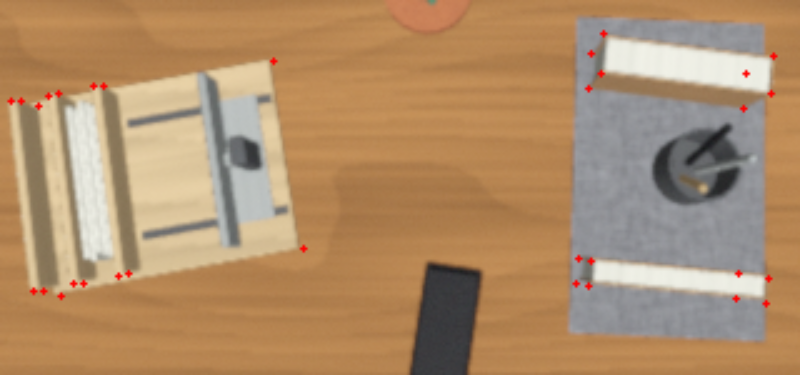

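The projected book corners match both views to about 2–3 mm. The bookend starts part open, with its face at local y≈-53. The sorter yaw needs a sharper fit, so I'll use edge profiles.

```bash
python3 - <<'E'
from h import *
im=cv2.cvtColor(cv2.imread("pics/top0.png"),cv2.COLOR_BGR2GRAY).astype(float)
# track edges: seed column at start row and sign
def track(u0,v0,v1,sign,slope):
    P=[]
    for v in range(v0,v1):
        u=u0+slope*(v-v0);r=im[v];a=int(round(u))
        g=sign*(r[a-2:a+5]-r[a-4:a+3])  # centred at a-3..a+3
        g=np.clip(g,0,None)
        if g.max()>12:
            k=g.argmax();k0,k1=max(k-1,0),min(k+2,len(g));w=g[k0:k1];P.append((a-3+(w*np.arange(k0,k1)).sum()/w.sum(),v))
    P=np.array(P);f=cv2.fitLine(P.astype(np.float32),cv2.DIST_HUBER,0,.01,.01).ravel();return P,f
E={"d1out":(154.5,274,342,1,.125,65),"d1in(100)":(158.5,274,342,-1,.125,65),"d3in(29)":(191,268,336,-1,.14,65),"plate face":(230,262,325,1,.14,65),"baseR":(258.3,256,326,-1,.147,10)}
for k,(u,a,b,s,sl,z) in E.items():
    P,f=track(u,a,b,s,sl);m=f[0]/f[1]
    q=[ray("top",f[2]+m*(v-f[3]),v,z) for v in(a,b)];d=q[0]-q[1]
    n=np.array([-d[1],d[0]])/np.hypot(*d)
    print(k,len(P),"slope %.3f"%m,"resid %.2f"%np.std(P[:,0]-(f[2]+m*(P[:,1]-f[3]))),"yaw %.4f"%np.arctan2(d[1],d[0]),"off(0.15) %.1f"%(np.array([-np.sin(.15),np.cos(.15)])@((q[0]+q[1])/2)),"mid",((q[0]+q[1])/2).round(1))
E
```

```text
d1out 68 slope 0.114 resid 0.17 yaw 0.1794 off(0.15) 272.0 mid [500.9 350.8]
d1in(100) 68 slope 0.115 resid 0.13 yaw 0.1788 off(0.15) 264.7 mid [500.9 343.5]
d3in(29) 68 slope 0.129 resid 0.16 yaw 0.1791 off(0.15) 194.0 mid [513.2 273.7]
plate face 8 slope 0.147 resid 0.28 yaw 0.1819 off(0.15) 111.6 mid [530.6 193.1]
baseR 70 slope 0.161 resid 0.20 yaw 0.1847 off(0.15) 57.6 mid [540.2 139.9]
```

Sorter: yaw 0.179, origin ≈ (519.6, 245.5); the spacings agree within 1 mm. First move is to go above the thin book.

```bash
cat >>h.py <<'E'
def goal(x,y,z,yaw):
    s=env.get_state();p=s["tool_pos"];r=s["tool_rot"];d=np.array([x,y,z])-p
    f=lambda a:np.round(np.array([d[0]*np.cos(a)+d[1]*np.sin(a),d[0]*np.sin(a)-d[1]*np.cos(a),-d[2]])/30,3)
    dy=(yaw-r[2]+np.pi)%(2*np.pi)-np.pi
    print("t",round(s["time"],2),"p",p.round(1),"rot",r.round(4),"F",s["force"].round(1),"w",round(s["gripper_width"],1),"ff",round(s["finger_force"],1))
    print(" shift now-frame",f(r[2])," after-turn",f(yaw)," az",round(-np.degrees(dy)/6,3),"tilt err",round(np.degrees(abs(r[0])-np.pi),2),round(np.degrees(r[1]),2))
E
python3 -m creep '[[0.949,-0.907,0,0,0,0,0.2],[0.949,-0.907,0,0,0,0,0.2],[0.949,-0.907,0,0,0,0,0.2],[0.949,-0.907,0,0,0,0,0.2],[0.949,-0.907,0,0,0,0,0.2],[0.949,-0.907,0,0,0,0,0.2],[0.949,-0.907,0,0,0,0,0.2],[0.949,-0.907,0,0,0,0,0.2],[0.949,-0.907,0,0,0,0,0.2],[0.949,-0.907,0,0,0,0,0.2],[0.949,-0.907,0,0,0,0,0.2],[0,0,0,0,0,0,0.2]]' 20
python3 -m creep '[[0,0,0,0,0,-0.912,0.2],[0,0,0,0,0,-0.912,0.2],[0,0,0,0,0,-0.912,0.2],[0,0,0,0,0,-0.912,0.2],[0,0,0,0,0,-0.912,0.2],[0,0,0,0,0,-0.912,0.2],[0,0,0,0,0,-0.912,0.2],[0,0,0,0,0,-0.912,0.2],[0,0,0,0,0,-0.912,0.2],[0,0,0,0,0,-0.912,0.2],[0,0,0,0,0,-0.912,0.2],[0,0,0,0,0,0,0.2]]'
python3 - <<'E'
from h import *
cv2.imwrite("pics/top1.png",env.get_image("top")[220:380,360:480]);goal(429.8,-190,71,np.radians(84.54));s=env.get_state();print(s["qpos"].round(2))
E
```

```text
time: 1.3
tool_pos: [431.9, -184.6, 205.3]
tool_rot: [-3.139, -0.002, 0.434]
force: [-0.3, -0.5, 0.0]
gripper_width: 56.4
finger_force: 0.0
time: 2.5
tool_pos: [429.3, -191.2, 205.2]
tool_rot: [-3.141, -0.0, 1.474]
force: [0.0, -0.4, 0.5]
gripper_width: 56.4
finger_force: 0.0
t 2.55 p [ 429.4 -191.2  205.3] rot [-3.1411e+00 -1.0000e-04  1.4722e+00] F [-0.8 -0.1  0.7] w 56.6 ff 0.0
 shift now-frame [0.04  0.009 4.476]  after-turn [0.04  0.009 4.476]  az -0.031 tilt err -0.03 -0.0
[ 0.56  0.38 -0.27  2.    0.14  0.78  0.1 ]
```

```bash
python3 -m creep '[[0,0,0.9,0,0,0,0.2],[0,0,0.9,0,0,0,0.2],[0,0,0.9,0,0,0,0.2],[0,0,0.9,0,0,0,0.2],[0,0,0.6,0,0,0,0.2],[0,0,0.276,0,0,0,0.2],[0,0,0,0,0,0,0.2],[0,0,0,0,0,0,-1],[0,0,0,0,0,0,-1],[0,0,0,0,0,0,-1],[0,0,0,0,0,0,-1],[0,0,0,0,0,0,-1]]' 25
python3 - <<'E'
from h import *
goal(429.4,-191.2,71,1.472)
E
```

```text
time: 3.75
tool_pos: [430.4, -190.6, 71.6]
tool_rot: [3.14, 0.0, 1.475]
force: [2.8, -0.1, -2.6]
gripper_width: 19.9
finger_force: 14.3
t 3.75 p [ 430.4 -190.6   71.6] rot [3.1404e+00 3.0000e-04 1.4753e+00] F [ 2.8 -0.1 -2.6] w 19.9 ff 14.3
 shift now-frame [-0.023 -0.03   0.02 ]  after-turn [-0.023 -0.03   0.02 ]  az 0.031 tilt err -0.07 0.01
```

```bash
python3 -m creep '[[0,0,-0.3,0,0,0,-1],[0,0,-0.8,0,0,0,-1],[0,0,-1,0,0,0,-1],[0,0,-1,0,0,0,-1],[0,0,-1,0,0,0,-1],[0,0,-1,0,0,0,-1],[0,0,-0.85,0,0,0,-1],[0.5,0,0,0,0,0,-1],[0.9,0,0,0,0,0,-1],[0.9,0,0,0,0,0,-1],[0.9,0,0,0,0,0,-1],[0.9,0,0,0,0,0,-1]]' 30
python3 -m creep '[[1,0.06,0,0,0,0,-1],[1,0.06,0,0,0,0,-1],[1,0.06,0,0,0,0,-1],[1,0.06,0,0,0,0,-1],[1,0.06,0,0,0,0,-1],[1,0.06,0,0,0,0,-1],[1,0.06,0,0,0,0,-1],[1,0.06,0,0,0,0,-1],[1,0.06,0,0,0,0,-1],[1,0.06,0,0,0,0,-1],[1,0.06,0,0,0,0,-1],[1,0.06,0,0,0,0,-1]]'
python3 -m creep '[[0.9,0.03,0,0,0,0.6,-1],[0.5,0.02,0,0,0,1,-1],[0,0,0,0,0,1,-1],[0,0,0,0,0,1,-1],[0,0,0,0,0,1,-1],[0,0,0,0,0,1,-1],[0,0,0,0,0,1,-1],[0,0,0,0,0,1,-1],[0,0,0,0,0,1,-1],[0,0,0,0,0,1,-1],[0,0,0,0,0,1,-1],[0,0,0,0,0,1,-1]]'
python3 - <<'E'
from h import *
goal(504.0,331.6,150,.179);print(env.get_state()["qpos"].round(2))
E
```

```text
time: 4.95
tool_pos: [440.9, -66.9, 250.1]
tool_rot: [-3.141, 0.0, 1.475]
force: [0.1, -0.3, -2.3]
gripper_width: 19.9
finger_force: 30.0
time: 6.15
tool_pos: [497.0, 289.0, 249.9]
tool_rot: [-3.141, 0.001, 1.475]
force: [0.5, 0.3, -2.3]
gripper_width: 19.8
finger_force: 30.0
time: 7.35
tool_pos: [503.1, 329.4, 249.8]
tool_rot: [3.142, 0.001, 0.256]
force: [-0.4, -0.6, -2.0]
gripper_width: 19.9
finger_force: 30.0
t 7.35 p [503.1 329.4 249.8] rot [3.1416e+00 1.4000e-03 2.5640e-01] F [-0.4 -0.6 -2. ] w 19.9 ff 30.0
 shift now-frame [ 0.047 -0.062  3.327]  after-turn [ 0.042 -0.066  3.327]  az 0.739 tilt err -0.0 0.08
[-0.58  0.51 -0.08  1.6   0.04  1.03 -1.98]
```

```bash
python3 -m creep '[[0,0,0,0,0,0.74,-1],[0.042,-0.066,0.9,0,0,0,-1],[0,0,0.9,0,0,0,-1],[0,0,0.9,0,0,0,-1],[0,0,0.627,0,0,0,-1],[0,0,0,0,0,0,-1],[0,0,0,0,0,0,-1]]'
python3 - <<'E'
from h import *
s=env.get_image("side");t=env.get_image("top")
a=np.zeros((560,800,3),np.uint8);a[:,:440]=cv2.resize(s[340:480,140:250],None,fx=4,fy=4);b=cv2.resize(t[250:350,140:230],None,fx=4,fy=4);a[:400,440:]=b
cv2.imwrite("pics/c4.png",a);goal(504.0,331.6,78.6,.179)
# expected slot edges projected, crop coords
for n,(u0,v0,o) in{"side":(140,340,0),"top":(140,250,440)}.items():
  print(n,[((proj(n,[519.6+.984*x-.178*y,245.5+.178*x+.984*y,65])-[u0,v0])*4+[o,0]).round().tolist() for y in(100,75) for x in(80,-80)])
E
```

```text
time: 8.05
tool_pos: [504.6, 332.0, 150.3]
tool_rot: [-3.142, 0.0, 0.183]
force: [1.0, -1.0, -1.5]
gripper_width: 20.1
finger_force: 30.0
t 8.15 p [505.5 332.6 151.3] rot [-3.1405e+00 -2.1000e-03  1.8300e-01] F [ 1.  -0.5 -2.3] w 20.2 ff 30.0
 shift now-frame [-0.055  0.022  2.425]  after-turn [-0.055  0.022  2.425]  az 0.039 tilt err -0.06 -0.12
side [[72.0, 213.0], [406.0, 447.0], [125.0, 165.0], [457.0, 387.0]]
top [[505.0, 79.0], [540.0, 383.0], [552.0, 70.0], [588.0, 374.0]]
```

View pics/c4.png

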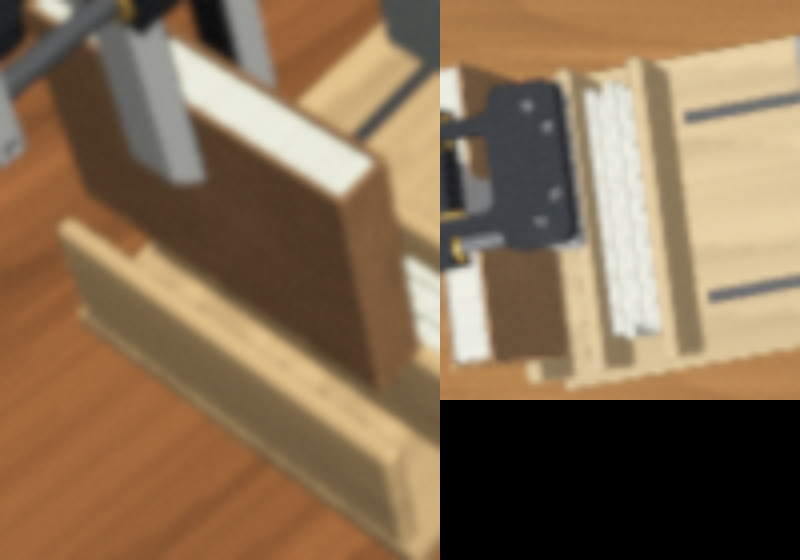

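The side crop shows the book above the slot. The book's near outer bottom corner is at (378,392), and divider 1's inner top edge runs (75,215)–(413,440). The top crop puts the book's inner near bottom corner at (565,357).

```bash
python3 - <<'E'
from h import *
R=np.array([[.984,-.178],[.178,.984]]);o=np.array([519.6,245.5])
L=lambda n,X,Y,z:(R.T@(ray(n,(140+X/4) if n=="side" else 140+(X-440)/4,(340 if n=="side" else 250)+Y/4,z)-o)).round(1)
print("side book outer bottom (exp -70,97.5)",L("side",378,392,82.7),"far(70,97.5)",L("side",90,197,82.7))
print("side book top near outer, inner",L("side",342,200,182.7),L("side",383,158,182.7))
print("side div1 inner (y100)",L("side",413,440,65),L("side",75,215,65))
print("top book inner near bottom(-70,77.5)",L("top",565,357,82.7),"div2 outer y75",L("top",580,378,65),L("top",558,72,65))
E
```

```text
side book outer bottom (exp -70,97.5) [-68.3  97.5] far(70,97.5) [66.4 98.5]
side book top near outer, inner [-69.9  96.9] [-69.9  79.4]
side div1 inner (y100) [-80.1  97. ] [ 78.2 100. ]
top book inner near bottom(-70,77.5) [-70.1  79.7] div2 outer y75 [-81.4  79.5] [78.5 71.9]
```

```bash
python3 -m creep '[[-0.02,0.01,0.3,0,0,0.03,-1],[0,0,0.3,0,0,0,-1],[0,0,0.2,0,0,0,-1],[0,0,0.1,0,0,0,-1],[0,0,0,0,0,0,-1]]'
```

```text
time: 8.65
tool_pos: [503.8, 331.3, 122.1]
tool_rot: [3.141, 0.001, 0.18]
force: [1.3, -0.5, -2.1]
gripper_width: 19.9
finger_force: 30.0
```

```bash
python3 -m creep '[[0,0,0.3,0,0,0,-1],[0,0,0.3,0,0,0,-1],[0,0,0.1,0,0,0,-1],[0,0,0,0,0,0,-1]]'; python3 -c "
from h import *
goal(504.0,331.6,78.6,.179)"
```

```text
time: 9.05
tool_pos: [503.7, 331.2, 101.0]
tool_rot: [3.141, 0.001, 0.18]
force: [-0.4, 0.5, -2.1]
gripper_width: 19.8
finger_force: 30.0
t 9.05 p [503.7 331.2 101. ] rot [3.1409e+00 1.4000e-03 1.7990e-01] F [-0.4  0.5 -2.1] w 19.8 ff 30.0
 shift now-frame [ 0.012 -0.011  0.747]  after-turn [ 0.012 -0.011  0.747]  az 0.009 tilt err -0.04 0.08
```

It's inside the slot with no contact force. I'll lower it to the floor gently.

```bash
python3 -m creep '[[0,0,0.3,0,0,0,-1],[0,0,0.2,0,0,0,-1],[0,0,0.1,0,0,0,-1],[0,0,0.07,0,0,0,-1],[0,0,0.05,0,0,0,-1],[0,0,0,0,0,0,-1]]'
```

```text
time: 9.65
tool_pos: [504.2, 331.5, 80.2]
tool_rot: [3.142, 0.0, 0.18]
force: [0.1, -0.0, -1.9]
gripper_width: 20.0
finger_force: 30.0
```

```bash
python3 -m creep '[[0,0,0.04,0,0,0,-1],[0,0,0.04,0,0,0,-1],[0,0,0.03,0,0,0,-1],[0,0,0,0,0,0,-1]]'; python3 -m creep '[[0,0,0.03,0,0,0,-1],[0,0,0,0,0,0,-1]]'
```

```text
time: 10.05
tool_pos: [504.5, 331.8, 78.6]
tool_rot: [-3.141, -0.001, 0.18]
force: [-2.1, -1.7, 8.7]
gripper_width: 19.6
finger_force: 30.0
time: 10.25
tool_pos: [504.5, 331.8, 78.6]
tool_rot: [-3.141, -0.001, 0.18]
force: [-3.3, -2.3, 15.1]
gripper_width: 20.2
finger_force: 30.0
```

```bash
python3 -m creep '[[0,0,-0.05,0,0,0,-1],[0,0,0,0,0,0,0.0],[0,0,0,0,0,0,0.1],[0,0,0,0,0,0,0.1],[0,0,-0.3,0,0,0,0.1],[0,0,-0.8,0,0,0,0.1],[0,0,-1,0,0,0,0.25],[0,0,-1,0,0,0,0.25],[0,0,-1,0,0,0,0.25],[0,0,-1,0,0,0,0.25],[0,0.6,-0.7,0,0,0,0.25],[0,1,0,0,0,0,0.25]]'
python3 -m creep '[[0,1,0,0,0,0,0.25],[0,1,0,0,0,0,0.25],[0,1,0,0,0,0,0.25],[0,1,0,0,0,0,0.25],[0,1,0,0,0,0,0.25],[0,1,0,0,0,0,0.25],[0,1,0,0,0,0,0.25],[0,1,0,0,0,0,0.25],[0,1,0,0,0,0,0.25],[0,1,0,0,0,0,0.25],[0,1,0,0,0,0,0.25],[0,1,0,0,0,0,0.25]]'
python3 -m creep '[[0.03,1,0,0,0,0,0.25],[0.03,1,0,0,0,0,0.25],[0,1,0,0,0,0,0.25],[0,1,0,0,0,0,0.25],[0,0.5,0,0,0,0,0.25],[0,0,0,0,0,-1,0.25],[0,0,0,0,0,-1,0.25],[0,0,0,0,0,-1,0.25],[0,0,0,0,0,-1,0.25],[0,0,0,0,0,-1,0.25],[0,0,0,0,0,-1,0.25],[0,0,0,0,0,-1,0.25]]'
python3 - <<'E'
from h import *
goal(603.9,-203.8,150,np.radians(82.385))
im=env.get_image("side").astype(int);s0=cv2.imread("pics/side0.png");t0=cv2.imread("pics/top0.png")
a=np.zeros((480,800,3),np.uint8);a[:,:400]=cv2.resize(im[320:480,140:340].astype(np.uint8),(400,320))[:0].reshape(0,400,3) if 0 else cv2.copyMakeBorder(cv2.resize(im[320:480,140:340].astype(np.uint8),(400,320)),0,160,0,0,cv2.BORDER_CONSTANT)
a[:320,400:]=cv2.resize(env.get_image("top")[220:380,330:530],(400,320));cv2.imwrite("pics/c5.png",a)
# pot location from top0: dark mask on the blotter at z~90
h=t0.max(2);m=np.zeros(h.shape,np.uint8);m[275:325,405:455]=(h[275:325,405:455]<75)
r,c=rect("top",m,90);print("pot approx",r)
E
```

```text
time: 11.45
tool_pos: [514.0, 287.5, 255.6]
tool_rot: [-3.137, -0.007, 0.184]
force: [0.7, 0.3, -0.3]
gripper_width: 59.0
finger_force: 0.0
time: 12.65
tool_pos: [577.4, -71.1, 252.2]
tool_rot: [3.142, -0.001, 0.18]
force: [0.5, 0.5, 0.5]
gripper_width: 59.2
finger_force: 0.0
time: 13.85
tool_pos: [603.2, -201.3, 252.0]
tool_rot: [-3.141, -0.0, 0.918]
force: [-0.1, 0.7, 0.2]
gripper_width: 59.2
finger_force: 0.0
t 13.85 p [ 603.2 -201.3  252. ] rot [-3.1413e+00 -5.0000e-04  9.1820e-01] F [-0.1  0.7  0.2] w 59.2 ff 0.0
 shift now-frame [-0.051  0.069  3.399]  after-turn [-0.079  0.035  3.399]  az -4.963 tilt err -0.02 -0.03
pot approx ((538.533203125, -220.2274627685547), (27.594327926635742, 39.76469802856445), 7.859000205993652)
```

View pics/c5.png

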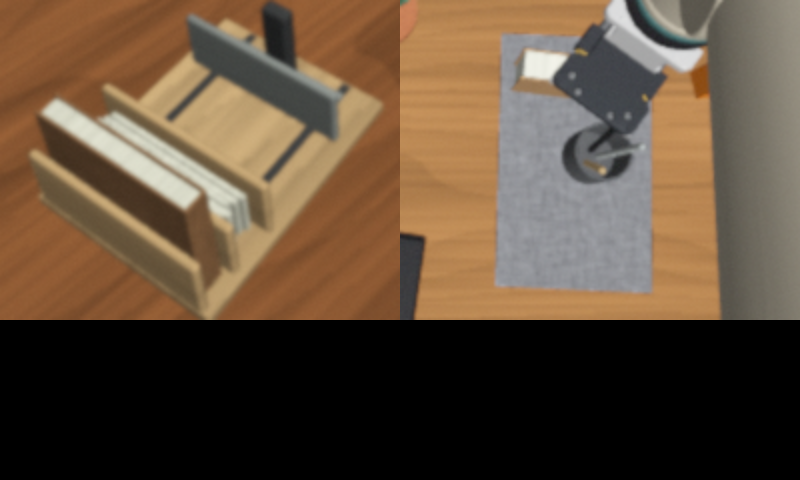

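The thin book stands upright in the narrow slot. In the top crop the pot spans (563–632, 125–185), so the fingers at about 54 mm opening clear it.

```bash
python3 -m creep '[[0,0,0,0,0,-1,0.15],[0,0,0,0,0,-1,0.15],[0,0,0,0,0,-1,0.15],[0,0,0,0,0,-1,0.15],[0,0,0,0,0,-0.96,0.15],[-0.05,0.02,0.5,0,0,0,0.15],[0,0,0.9,0,0,0,0.15],[0,0,0.8,0,0,0,0.15],[0,0,0.8,0,0,0,0.15],[0,0,0,0,0,0,0.15],[0,0,0,0,0,0,0.15]]'
python3 - <<'E'
from h import *
goal(603.9,-203.8,74,np.radians(82.385))
E
```

```text
time: 15.05
tool_pos: [603.8, -203.5, 162.0]
tool_rot: [-3.141, -0.0, 1.431]
force: [0.1, 0.2, -0.2]
gripper_width: 53.9
finger_force: 0.0
t 15.05 p [ 603.8 -203.5  162. ] rot [-3.1415e+00 -2.0000e-04  1.4314e+00] F [ 0.1  0.2 -0.2] w 53.9 ff 0.0
 shift now-frame [-0.009  0.006  2.934]  after-turn [-0.009  0.006  2.934]  az -0.062 tilt err -0.01 -0.01
```

```bash
python3 -m creep '[[0,0,0.7,0,0,-0.06,0.15],[0,0,0.8,0,0,0,0.15],[0,0,0.8,0,0,0,0.15],[0,0,0.6,0,0,0,0.15],[0,0,0,0,0,0,0.15],[0,0,0,0,0,0,-1],[0,0,0,0,0,0,-1],[0,0,0,0,0,0,-1],[0,0,0,0,0,0,-1],[0,0,0,0,0,0,-1]]' 35
python3 - <<'E'
from h import *
goal(517.7,255.8,250,.179)
E
```

```text
time: 16.05
tool_pos: [604.4, -204.2, 76.1]
tool_rot: [3.139, 0.0, 1.438]
force: [-2.4, 0.5, 6.8]
gripper_width: 31.8
finger_force: 35.0
t 16.05 p [ 604.4 -204.2   76.1] rot [3.1394e+00 4.0000e-04 1.4385e+00] F [-2.4  0.5  6.8] w 31.8 ff 35.0
 shift now-frame [14.817 -4.889 -5.797]  after-turn [ -0.116 -15.602  -5.797]  az 12.027 tilt err -0.12 0.02
```

```bash
python3 -m creep '[[0,0,-0.3,0,0,0,-1],[0,0,-0.8,0,0,0,-1],[0,0,-1,0,0,0,-1],[0,0,-1,0,0,0,-1],[0,0,-1,0,0,0,-1],[0,0,-1,0,0,0,-1],[0,0,-1,0,0,0,-1],[0,0,-0.2,0,0,0,-1],[0.5,-0.2,0,0,0,0,-1],[0.8,-0.27,0,0,0,0,-1],[0.9,-0.3,0,0,0,0,-1],[0.9,-0.3,0,0,0,0,-1]]'
python3 -m creep '[[0.9,-0.3,0,0,0,0,-1],[0.9,-0.3,0,0,0,0,-1],[0.9,-0.3,0,0,0,0,-1],[0.9,-0.3,0,0,0,0,-1],[0.9,-0.3,0,0,0,0,-1],[0.9,-0.3,0,0,0,0,-1],[0.9,-0.3,0,0,0,0,-1],[0.9,-0.3,0,0,0,0,-1],[0.9,-0.3,0,0,0,0,-1],[0.9,-0.3,0,0,0,0,-1],[0.9,-0.3,0,0,0,0,-1],[0.9,-0.3,0,0,0,0,-1]]'
python3 -m creep '[[0.8,-0.2,0,0,0,1,-1],[0,0,0,0,0,1,-1],[0,0,0,0,0,1,-1],[0,0,0,0,0,1,-1],[0,0,0,0,0,1,-1],[0,0,0,0,0,1,-1],[0,0,0,0,0,1,-1],[0,0,0,0,0,1,-1],[0,0,0,0,0,1,-1],[0,0,0,0,0,1,-1],[0,0,0,0,0,1,-1],[0,0,0,0,0,1,-1]]'
python3 - <<'E'
from h import *
goal(518.2,253.4,155,.179)
E
```

```text
time: 17.25
tool_pos: [581.5, -105.0, 261.0]
tool_rot: [-3.137, -0.001, 1.439]
force: [0.7, 0.4, -4.2]
gripper_width: 32.1
finger_force: 34.9
time: 18.45
tool_pos: [516.6, 229.1, 261.2]
tool_rot: [-3.137, 0.002, 1.44]
force: [0.2, 0.8, -3.6]
gripper_width: 31.8
finger_force: 34.9
time: 19.65
tool_pos: [514.0, 252.5, 261.0]
tool_rot: [3.141, 0.005, 0.179]
force: [0.0, -0.3, -4.2]
gripper_width: 31.9
finger_force: 34.9
t 19.65 p [514.  252.5 261. ] rot [3.1406 0.0052 0.1786] F [ 0.  -0.3 -4.2] w 31.9 ff 34.9
 shift now-frame [ 0.142 -0.004  3.535]  after-turn [ 0.142 -0.004  3.535]  az -0.004 tilt err -0.06 0.3
```

```bash
python3 -m creep '[[0.14,0,0.6,0,0,0,-1],[0,0,0.8,0,0,0,-1],[0,0,0.8,0,0,0,-1],[0,0,0.8,0,0,0,-1],[0,0,0.5,0,0,0,-1],[0,0,0.3,0,0,0,-1],[0,0,0.3,0,0,0,-1],[0,0,0.3,0,0,0,-1],[0,0,0.3,0,0,0,-1],[0,0,0.3,0,0,0,-1],[0,0,0,0,0,0,-1]]'; python3 -c "
from h import *
goal(518.2,253.4,83,.179)"
```

```text
time: 20.75
tool_pos: [520.2, 252.8, 112.4]
tool_rot: [3.141, 0.002, 0.182]
force: [-0.1, 0.2, -3.6]
gripper_width: 31.3
finger_force: 34.9
t 20.75 p [520.2 252.8 112.4] rot [3.1409e+00 2.1000e-03 1.8190e-01] F [-0.1  0.2 -3.6] w 31.3 ff 34.9
 shift now-frame [-0.061 -0.031  0.98 ]  after-turn [-0.061 -0.031  0.98 ]  az 0.028 tilt err -0.04 0.12
```

```bash
python3 -m creep '[[-0.05,-0.03,0.3,0,0,0.02,-1],[0,0,0.25,0,0,0,-1],[0,0,0.15,0,0,0,-1],[0,0,0.1,0,0,0,-1],[0,0,0.05,0,0,0,-1],[0,0,0,0,0,0,-1]]'
```

```text
time: 21.35
tool_pos: [519.3, 253.8, 88.0]
tool_rot: [3.142, 0.0, 0.18]
force: [0.2, 0.2, -4.1]
gripper_width: 31.7
finger_force: 34.9
```

```bash
python3 -m creep '[[0,0,0.04,0,0,0,-1],[0,0,0.04,0,0,0,-1],[0,0,0,0,0,0,-1]]'
```

```text
time: 21.65
tool_pos: [519.3, 253.8, 85.7]
tool_rot: [3.142, -0.0, 0.18]
force: [-0.6, -0.0, -3.9]
gripper_width: 31.7
finger_force: 34.9
```

```bash
python3 -m creep '[[0,0,0.04,0,0,0,-1],[0,0,0.04,0,0,0,-1],[0,0,0,0,0,0,-1]]'
```

```text
time: 21.95
tool_pos: [519.3, 253.8, 83.2]
tool_rot: [3.142, 0.0, 0.18]
force: [0.7, -0.2, -3.7]
gripper_width: 31.9
finger_force: 34.9
```

```bash
python3 -m creep '[[0,0,0.03,0,0,0,-1],[0,0,0,0,0,0,-1]]'
```

```text
time: 22.15
tool_pos: [519.4, 253.9, 83.1]
tool_rot: [-3.142, -0.0, 0.18]
force: [-2.2, -1.1, 4.0]
gripper_width: 31.6
finger_force: 35.0
```

```bash
python3 -m creep '[[0,0,0,0,0,0,0.0],[0,0,0,0,0,0,0.1],[0,0,0,0,0,0,0.1],[0,0,-0.3,0,0,0,0.1],[0,0,-0.8,0,0,0,0.1],[0,0,-1,0,0,0,0.1],[0,0,-1,0,0,0,0.1],[0,0,-1,0,0,0,0.1],[0,0,-1,0,0,0,0.1],[0,-1,-0.5,0,0,0,0.1],[0,-1,0,0,0,0,0.1],[0,-1,0,0,0,0,0.1]]'
python3 - <<'E'
from h import *
R=np.array([[.984,-.178],[.178,.984]]);o=np.array([519.6,245.5])
goal(*(o+R@[0,-83]),120,.179)
s=env.get_image("side");t=env.get_image("top")
a=np.zeros((480,800,3),np.uint8);a[:,:380]=cv2.resize(s[320:480,140:270],(390,480))[:,:380];a[:400,400:]=cv2.resize(t[250:350,180:280],(400,400));cv2.imwrite("pics/c6.png",a)
E
```

```text
time: 23.35
tool_pos: [503.5, 343.5, 252.2]
tool_rot: [-3.14, -0.002, 0.179]
force: [-0.1, -0.1, 1.0]
gripper_width: 51.9
finger_force: 0.0
t 23.35 p [503.5 343.5 252.2] rot [-3.1405e+00 -2.4000e-03  1.7910e-01] F [-0.1 -0.1  1. ] w 51.9 ff 0.0
 shift now-frame [-0.055  6.076  4.406]  after-turn [-0.054  6.076  4.406]  az 0.001 tilt err -0.06 -0.14
```

View pics/c6.png

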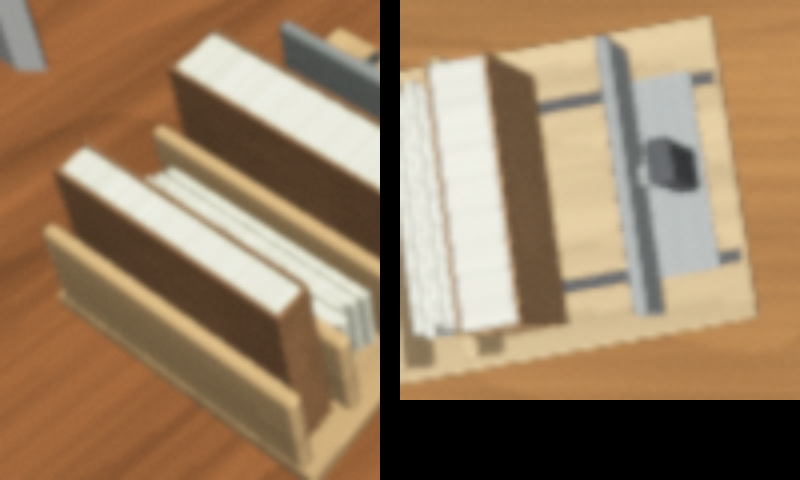

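Both books stand, with the thick one between divider and bookend and the pages level. The grip top's centre is at about (662,162) in the right crop.

```bash
python3 - <<'E'
from h import *
R=np.array([[.984,-.178],[.178,.984]]);o=np.array([519.6,245.5])
L=lambda X,Y,z:(R.T@(ray("top",180+(X-400)/4,250+Y/4,z)-o)).round(1)
print("grip",L(662,162,92),"left edge",L(648,162,92),"plate face top",L(598,40,65),L(633,312,65),"thick top face -y edge",L(487,55,110),L(520,325,110),"+y",L(430,63,110),L(462,335,110))
E
```

```text
grip [ -0.7 -84.6] left edge [  0.6 -77.6] plate face top [ 72.5 -55.8] [-71.7 -53.7] thick top face -y edge [66.8 -8.4] [-69.6  -7. ] +y [68.  20.5] [-69.2  21.9]
```

```bash
python3 -m creep '[[-0.05,0.8,0,0,0,0,-0.1],[0,1,0,0,0,0,-0.1],[0,1,0,0,0,0,-0.1],[0,1,0,0,0,0,-0.1],[0,1,0,0,0,0,-0.1],[0,1,0,0,0,0,-0.1],[0,0.32,0.5,0,0,0,-0.1],[0,0,0.9,0,0,0,-0.1],[0,0,0.9,0,0,0,-0.1],[0,0,0.9,0,0,0,-0.1],[0,0,0.9,0,0,0,-0.1],[0,0,0,0,0,0,-0.1]]' 30
python3 - <<'E'
from h import *
R=np.array([[.984,-.178],[.178,.984]]);o=np.array([519.6,245.5])
goal(*(o+R@[-.3,-84.3]),70,.179)
E
```

```text
time: 24.65
tool_pos: [532.1, 159.7, 124.8]
tool_rot: [3.14, 0.007, 0.179]
force: [-0.5, -1.1, -0.0]
gripper_width: 42.3
finger_force: 0.0
t 24.65 p [532.1 159.7 124.8] rot [3.1401 0.0066 0.1792] F [-0.5 -1.1 -0. ] w 42.3 ff 0.0
 shift now-frame [ 0.09  -0.079  1.827]  after-turn [ 0.09  -0.079  1.827]  az 0.002 tilt err -0.09 0.38
```

```bash
python3 -m creep '[[0.05,-0.05,0.5,0,0,0,-0.1],[0,0,0.7,0,0,0,-0.1],[0,0,0.4,0,0,0,-0.1],[0,0,0.2,0,0,0,-0.1],[0,0,0,0,0,0,-0.1],[0,0,0,0,0,0,-1],[0,0,0,0,0,0,-1],[0,0,0,0,0,0,-1],[0,0,0,0,0,0,-1],[0,0,0,0,0,0,-1]]' 30
python3 - <<'E'
from h import *
R=np.array([[.984,-.178],[.178,.984]]);o=np.array([519.6,245.5])
goal(*(o+R@[-.3,-38]),70,.179)
E
```

```text
time: 25.65
tool_pos: [536.1, 163.5, 73.9]
tool_rot: [-3.141, -0.001, 0.18]
force: [-0.9, 0.6, 1.9]
gripper_width: 13.6
finger_force: 30.0
t 25.65 p [536.1 163.5  73.9] rot [-3.1413e+00 -8.0000e-04  1.8000e-01] F [-0.9  0.6  1.9] w 13.6 ff 30.0
 shift now-frame [-0.063 -1.519  0.129]  after-turn [-0.064 -1.519  0.129]  az 0.01 tilt err -0.02 -0.05
```

```bash
python3 -m creep '[[0,-0.1,0,0,0,0,-1],[0,-0.15,0,0,0,0,-1],[0,-0.2,0,0,0,0,-1],[0,-0.2,0,0,0,0,-1],[0,-0.2,0,0,0,0,-1],[0,-0.2,0,0,0,0,-1],[0,-0.15,0,0,0,0,-1],[0,-0.1,0,0,0,0,-1],[0,-0.05,0,0,0,0,-1],[0,0,0,0,0,0,-1]]'
python3 - <<'E'
from h import *
R=np.array([[.984,-.178],[.178,.984]]);o=np.array([519.6,245.5])
goal(*(o+R@[-.3,-38]),70,.179)
E
```

```text
time: 26.65
tool_pos: [528.9, 203.4, 73.9]
tool_rot: [3.141, -0.001, 0.18]
force: [0.0, -2.9, 5.4]
gripper_width: 13.8
finger_force: 30.0
t 26.65 p [528.9 203.4  73.9] rot [ 3.1414e+00 -8.0000e-04  1.8020e-01] F [ 0.  -2.9  5.4] w 13.8 ff 30.0
 shift now-frame [-0.064 -0.17   0.129]  after-turn [-0.064 -0.17   0.129]  az 0.011 tilt err -0.01 -0.05
```

```bash
for i in 1; do python3 -m creep '[[0,-0.07,0,0,0,0,-1],[0,-0.04,0,0,0,0,-1],[0,-0.04,0,0,0,0,-1],[0,0,0,0,0,0,-1]]'; done
```

```text
time: 27.05
tool_pos: [528.1, 207.5, 73.9]
tool_rot: [3.141, -0.001, 0.18]
force: [0.1, -1.3, 5.0]
gripper_width: 13.6
finger_force: 30.0
```

```bash
python3 -m creep '[[0,-0.04,0,0,0,0,-1],[0,-0.04,0,0,0,0,-1],[0,0,0,0,0,0,-1],[0,0,0,0,0,0,-1]]'
```

```text
time: 27.45
tool_pos: [528.0, 208.1, 73.9]
tool_rot: [3.139, -0.0, 0.179]
force: [0.9, -5.2, 6.1]
gripper_width: 13.6
finger_force: 30.0
```

```bash
python3 -m creep '[[0,-0.04,0,0,0,0,-1],[0,-0.04,0,0,0,0,-1],[0,0,0,0,0,0,-1],[0,0,0,0,0,0,-1]]'
```

```text
time: 27.85
tool_pos: [528.0, 208.1, 73.9]
tool_rot: [3.137, -0.0, 0.177]
force: [1.5, -7.8, 7.3]
gripper_width: 13.8
finger_force: 30.0
```

It stalled at local y≈-38, which is the end stop. One more small push to confirm, then release.

```bash
python3 -m creep '[[0,-0.05,0,0,0,0,-1],[0,-0.03,0,0,0,0,-1],[0,0,0,0,0,0,-1],[0,0,0,0,0,0,-1]]'
python3 -m creep '[[0,0,0,0,0,0,-0.5],[0,0.07,0,0,0,0,-0.3],[0,0.03,0,0,0,0,-0.3],[0,0,0,0,0,0,-0.3],[0,0,-0.3,0,0,0,-0.3],[0,0,-0.8,0,0,0,-0.3],[0,0,-1,0,0,0,-0.3],[0,0,-1,0,0,0,-0.3],[0,0,-1,0,0,0,-0.3],[-0.9,0.9,-0.9,0,0,0,-0.3],[-0.9,0.9,0,0,0,0,-0.3],[-0.9,0.9,0,0,0,0,-0.3]]'
python3 -m creep '[[-0.9,0.9,0,0,0,0,-0.3],[-0.9,0.9,0,0,0,0,-0.3],[-0.9,0.9,0,0,0,0,-0.3],[0,0,0,0,0,0,-0.3],[0,0,0,0,0,0,-0.3]]'
python3 - <<'E'
from h import *
s=env.get_image("side");t=env.get_image("top")
a=np.zeros((560,800,3),np.uint8);a[:320]=0;a[:420,:400]=cv2.resize(s[190:480,150:426],(400,420));a[:320,400:]=cv2.resize(t[220:380,150:350],(400,320));cv2.imwrite("pics/c7.png",a)
E
```

```text
time: 28.25
tool_pos: [527.9, 208.2, 73.9]
tool_rot: [3.134, 0.0, 0.176]
force: [2.6, -12.0, 7.9]
gripper_width: 13.4
finger_force: 30.1
time: 29.45
tool_pos: [461.5, 117.4, 224.8]
tool_rot: [-3.141, -0.003, 0.181]
force: [0.1, 0.3, -0.6]
gripper_width: 32.8
finger_force: 0.0
time: 29.95
tool_pos: [396.9, 23.5, 224.1]
tool_rot: [-3.141, -0.002, 0.179]
force: [0.1, 0.4, 0.4]
gripper_width: 32.9
finger_force: 0.0
```

View pics/c7.png

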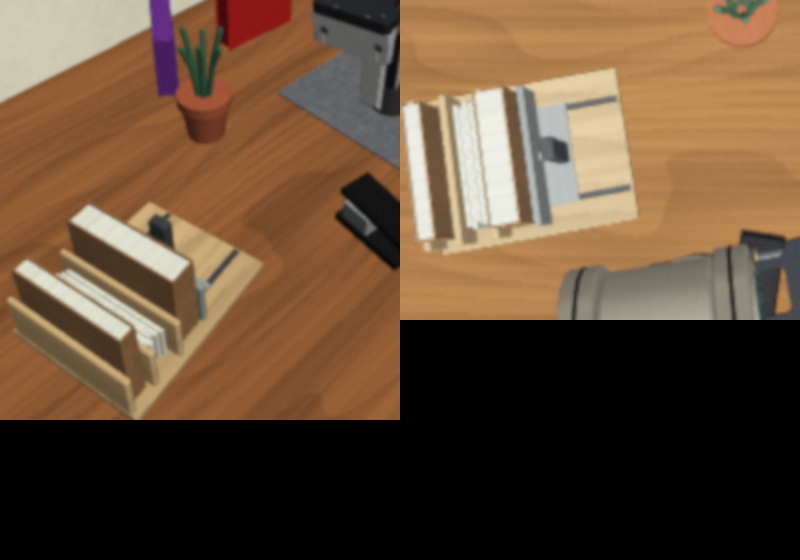

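Both books stand upright inside the base outline, and the bookend is closed up on the thick book: its grip moved about 22 px, or roughly 45 mm. The plant and hole punch are where they were, and the robot is clear of everything.

```bash
python3 -c "
from rig import env
print(env.job_done())"
```

```text
the job is handed in; nothing more can be done
None
```

I handed the job in at about 30 s: the thin book is in the narrow slot, the thick one in the wide bay, and the bookend was then slid to its end stop; the plant and hole punch look unmoved, but I did not check the pen pot in the last picture.

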